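# Dock the drip tray and work the canister's press cap

## Robot

A 7-joint arm with a two-finger parallel gripper is mounted at the origin on the work surface. World frame = base frame: x ahead of the robot, y to its left, z up, the work surface at z = 0. Lengths are in m, angles in degrees, forces in N, time in s.
With the tool pointing down it reaches from about 0.425 to 0.875 m from the base axis. Payload 4.7 kg.
Tool frame: the origin (TCP) lies on the centre line of the jaws, within the pads' length; the fingertips stand 17 mm ahead of it and the grasp point (between the pads) lies 2 mm behind it; z points along the fingers, y is the line along which they close (so a half turn about z gives the same grasp; the last joint's range is limited). The gripper opens to 87 mm and grips with 3 to 60 N. Pads are 19 mm wide; open, the fingers measure 117 mm over their backs; the gripper's body (75 mm by 190 mm) begins 51 mm behind the grasp point.
Start: joints at [75.464, 18.392, -4.016, 83.108, 1.295, 78.541, -3.26], TCP at [0.172, -0.627, 0.24] pointing down, gripper open.
Joint ranges: [-163.93, 163.93], [-17.29, 119.83], [-79.2, 71.16], [3.27, 140.29], [-89.18, 269.18], [5.43, 117.66], [-154.24, 154.24]. Speed limits (degrees/s): [147.25, 147.25, 180, 180, 180, 180, 180].

## Interface

Orientations are given as [roll, pitch, yaw] about the fixed x, y, z axes, in that order (R = Rz(yaw) Ry(pitch) Rx(roll)).
In Python, from cell import env, read_camera gives the robot as it stands.
- The arm moves only by the shell command python3 -m jog 'ROWS' [FORCE]. ROWS is JSON, a list of rows, each a list of 5 numbers: the opening, from 0 (shut) to 1 (fully open), then the shift along the tool's x, y, z each as a share of 0.02 m, from -1 to 1, then the turn about the tool's z as a share of 45 degrees, from -1 to 1. In form: [[gripper, x, y, z, yaw], ...]. A call has 1 to 12 rows; each row shifts and turns the commanded pose from where the row before left it, along the tool's axes as they then stand; what a row does not reach is not made up. A row lasts 1/12 s, in which the tool goes at most 41.7 mm and 7.16 degrees, less where a joint would pass 70% of its speed; a pose out of reach is approached as far as the arm can. A call with a number of a shift or a turn outside -1 to 1 is refused whole. A call with a gripper value outside its range is refused whole. The fingers move at their own pace and stop on an object; FORCE is the grip in N (left out, the last holds). Time passes only in rows, so rows that do not move let the fingers close. It gives the time, the measured TCP pose, the force, the opening and the grip force at its end, in the units of the state.
- env.get_obs(): the state, without advancing time (a new reading comes with each control period).
- read_camera(name): name is "scene" or "top" or "wrist"; returns a dict with "color" (420x560x3 uint8, red, green, blue), "range_z" (420x560 float32, m along the optical axis (not along the pixel's ray), 0 where there is no reading), "mtx" (3x3 intrinsics, pixels), "k1" (the pictures are not rectified: a ray, as slopes to the right and down, at radius r is drawn at 1 + k1 r^2 times it, then the intrinsics apply), "world_from_camera" (4x4, takes a point from camera to world coordinates); the wrist camera has in their place "T_tool_cam" (4x4, takes a point from camera to tool coordinates, whose origin is the TCP and whose axes are the flange's). Camera axes: x right, y down, z forward; pixel columns grow to the right and rows downward; lengths in m; the calibration is good to about 2 mm. A picture is of the moment at which its call begins: read the wrist's pose just before it.
- env.sign_off(): hands the job in; it is judged then, once.
The state is a dict: "time_s": time; "qpos": joint angles; "joint_velocities": joint speeds; "effort": joint torques, N m; "tool_pos": TCP position; "tool_rot": TCP orientation; "force": force on the tool from outside, world axes, zero at the start; "wrist_torque": the same for the moment, N m; "grip_width": finger opening in m; "grasp_force": force on a finger pad.
Only numpy, scipy, OpenCV 4.12 (cv2) and the standard library are available. Lean on these libraries where they do the work, as an engineer would, in place of code of your own. Each camera call takes 0.05 s, during which the arm holds its last target. There are 200 camera calls.

## Task

Slide the steel drip tray, with the glass measure standing on it, up to the canister's plinth until it butts flush against the plinth's side face with its edges in line and the measure under the spout. Then press the canister's sprung cap fully down for a moment and let it spring back up. Keep the measure upright, do not work the cap before the tray is home, and leave the kettle, tin, mug and funnel where they are.

Things in the scene. Friction and masses are not known exactly. Their poses are not given: they have to be found in the camera images.
- station: Fixed unit; origin: centre of the underside of a steel plinth 120 (x) x 100 (y) x 24 mm high, z up, x away from the robot at yaw 0. On it, on the origin's axis, a white canister 72 mm across with a round press cap on top and a thin spout 90 mm out to -y. The tray butts against the plinth's flat -y side face (y = -50 mm). Behind: a three-tier steel caddy (x 70 to 200, y -45 to 200 mm).
- rack_front (a point): On the 8 mm front bar (along y, station y -75 to 195) of the caddy's top tier, a wire rack that overhangs the cap from station x = 0 backwards, 65 mm above it: at station x = 4, y = 0, z = 224 mm. A gripper pointing straight down does not fit over the cap: come from the -x side, tool tilted about 35 degrees, pointing away from the robot and down.
- cap_top (a point): Centre of the flat top of the black press cap, 56 mm across and 18 mm high, at z = 155 mm when up. It moves down with the cap.
- cap (a joint): Travel of the sprung cap straight down, in m: 0 up, 0.010 fully down. About 3 N starts it, 9 N holds it down; it springs back when released.
- spout_tip (a point): Mouth of the spout, pointing down, 101 mm above the counter, at x = 0, y = -90 mm of the station. Above the centre of the measure when all is right.
- tray: Loose open steel drip tray 120 (x) x 150 (y) x 24 mm high, walls and floor 4 mm, about 0.45 kg; origin the centre of its underside. Its +y end (y = +75 mm) is the one that butts against the plinth; home, its origin is at x = 0, y = -125 mm of the station, with the same yaw.
- tray_tab (a point): Grip tab of the tray: an upright plate at its -y end, 50 mm wide (tray x), 10 mm thick (tray y), rising to 60 mm above the counter; this point is on its mid-plane, 45 mm above the counter, at y = -70 mm of the tray. Grip it from above across its thickness.
- tray_corner_near (a point): Butting end of the tray, at the corner nearer the robot: tray x = -60, y = +75, z = 12 mm.
- tray_corner_far (a point): Butting end of the tray, at the other corner: tray x = +60, y = +75, z = 12 mm.
- measure: Glass shot measure, a loose open cup 65 mm high, 38 mm across at the foot and 48 mm at the rim, 0.12 kg; origin the centre of its underside, z up. It stands on the tray's floor (4 mm up), near tray x = 0, y = +35 mm.
- kettle: Bystander: white gooseneck kettle with a black handle, about 145 mm across at the foot and 146 mm high; spout reaches 146 mm to its +x, handle 123 mm to -x. Origin the centre of its underside.
- tin: Bystander: round aluminium tin 90 mm across, 110 mm high with its sprung hinged lid. Origin the centre of its underside.
- mug: Bystander: white ceramic mug 76 mm across, 85 mm high, on the caddy's middle tier. Origin the centre of its underside.
- funnel: Bystander: grey plastic funnel 92 mm across, 92 mm high, standing mouth down on the caddy's top tier. Origin the centre of its mouth.
Mind the look-alikes: they are no part of the job. What is shaped like the tray but blue or green is not meant.

How it is judged:
By the outcome, as a careful person would: the job done as asked, in the order asked, and still so for the second after the job is handed in, with the robot touching nothing.
It also fails if it takes over 56 s, if anything falls off the work surface, if the arm or the gripper's body presses on something with over 40 N, if the wrist force passes 120 N, or if a joint passes its speed limit or range.

## Working session

There is one attempt and no reset: what is moved stays moved. The work goes in short steps, Python scripts to look and compute and a shell command to move; the robot and the scene stay as the last step left them, time stands still between calls to the robot, and variables do not carry over. Pictures are saved under pics/ and viewed, at most 10 in all, crops included, and the job is handed in when it is done.

```bash
ls; mkdir -p pics; cat > h.py <<'E'
import numpy as np, cv2
from cell import env, read_camera
from scipy.spatial.transform import Rotation as R
def pose():
    o=env.get_obs(); T=np.eye(4); T[:3,:3]=R.from_euler('xyz',o['tool_rot'],degrees=True).as_matrix(); T[:3,3]=o['tool_pos']; return T
def cam(n):
    P=pose() if n=='wrist' else None
    c=read_camera(n); c['W']=P@c['T_tool_cam'] if n=='wrist' else c['world_from_camera']; return c
def save(c,f,box=None,s=1):
    im=c['color'][:,:,::-1]
    if box: im=im[box[1]:box[3],box[0]:box[2]]
    cv2.imwrite('pics/'+f,cv2.resize(im,None,fx=s,fy=s,interpolation=cv2.INTER_CUBIC))
def ray(c,u,v):
    K=np.array(c['mtx']); d=np.array([(u-K[0,2])/K[0,0],(v-K[1,2])/K[1,1]]); p=d.copy()
    for _ in range(20): p=d/(1+c['k1']*(p@p))
    return np.array([p[0],p[1],1.])
def atz(c,u,v,z):
    W=np.array(c['W']); d=W[:3,:3]@ray(c,u,v); o=W[:3,3]; return o+d*(z-o[2])/d[2]
def atr(c,u,v):
    W=np.array(c['W']); z=c['range_z'][int(round(v)),int(round(u))]; return W[:3,:3]@ray(c,u,v)*z+W[:3,3]
def cloud(c):
    K=np.array(c['mtx']); h,w=c['range_z'].shape; u,v=np.meshgrid(np.arange(w),np.arange(h))
    d=np.stack([(u-K[0,2])/K[0,0],(v-K[1,2])/K[1,1]],-1); p=d.copy()
    for _ in range(20): p=d/(1+c['k1']*(p**2).sum(-1,keepdims=True))
    z=c['range_z'][...,None]; W=np.array(c['W'])
    X=np.concatenate([p,np.ones_like(z)],-1)*z@W[:3,:3].T+W[:3,3]; X[c['range_z']==0]=np.nan; return X
E
python3 - <<'E'
from h import *
o=env.get_obs(); print(o)
for n in('scene','top'):
    c=cam(n); save(c,n+'0.png'); np.save(n+'0.npy',c,allow_pickle=True); print(np.round(c['W'],3).tolist(),np.round(c['mtx'],1).tolist(),c['k1'])
E
```

```text
pics
{'time_s': 0.0, 'qpos': array([75.46545645, 18.43796687, -4.01490077, 83.17483047,  1.29420746,
       78.53942056, -3.26119727]), 'joint_velocities': array([-0.04794035, -0.02401685, -0.07056547, -0.00857497, -0.09049542,
        0.09775195, -0.05754977]), 'effort': array([-4.25016433e-04, -4.91282451e+01, -4.04550070e-01, -3.12525773e+01,
       -6.40596240e-02,  4.38896427e-02,  1.75153496e-04]), 'tool_pos': array([ 0.1717966 , -0.6263539 ,  0.23847439]), 'tool_rot': array([-1.79892976e+02,  5.12379368e-03,  1.53423423e+01]), 'force': array([0.56592084, 0.06058404, 0.41766782]), 'wrist_torque': array([-0.0222804 , -0.00778253, -0.00123732]), 'grasp_force': 0.0, 'grip_width': 0.08726905994169275}
[[0.636, 0.477, -0.607, 1.37], [0.772, -0.398, 0.496, -0.731], [-0.004, -0.784, -0.621, 1.037], [0.0, 0.0, 0.0, 1.0]] [[528.2, 0.0, 286.9], [0.0, 528.2, 195.2], [0.0, 0.0, 1.0]] -0.09712861628021724
[[-0.023, -0.999, 0.05, 0.449], [-1.0, 0.023, 0.002, -0.021], [-0.003, -0.05, -0.999, 1.718], [0.0, 0.0, 0.0, 1.0]] [[509.9, 0.0, 281.2], [0.0, 509.9, 209.3], [0.0, 0.0, 1.0]] -0.08320229817721728
```

View pics/scene0.png

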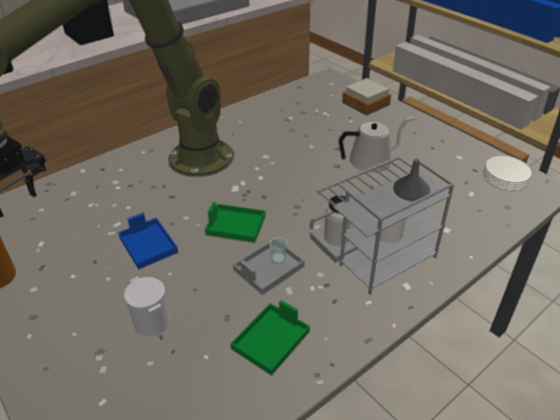

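View pics/top0.png

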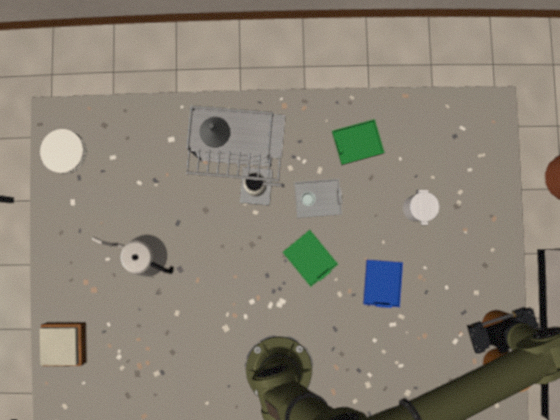

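The grey tray sits in the scene view near (270,265), with the measure at (278,250). In the top view the tray is near (318,198), the measure at (308,200), the plinth and cap near (255,185), and the rack above left. I'll enlarge both views.

```bash
python3 - <<'E'
from h import *
for n,b in(('scene',(215,155,355,295)),('top',(225,150,355,230))):
    c=np.load(n+'0.npy',allow_pickle=True).item(); save(c,n+'0c.png',b,5 if n=='scene' else 6)
    X=cloud(c)
    if n=='top':
        for u,v in [(255,183),(255,200),(308,200),(325,205),(338,195),(262,200)]: print(u,v,X[v,u].round(3))
E
```

```text
255 183 [0.61  0.061 0.151]
255 200 [0.566 0.069 0.021]
308 200 [ 0.562 -0.108  0.019]
325 205 [ 0.546 -0.167 -0.004]
338 195 [ 0.575 -0.207  0.038]
262 200 [0.566 0.045 0.022]
```

View pics/top0c.png

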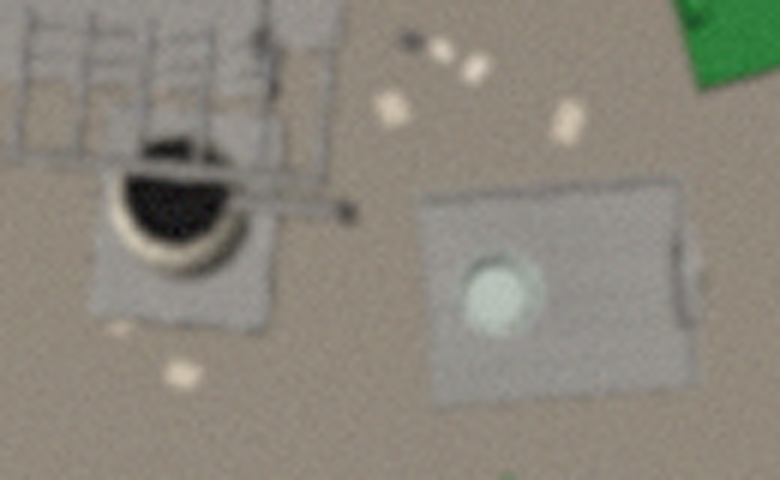

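View pics/scene0c.png

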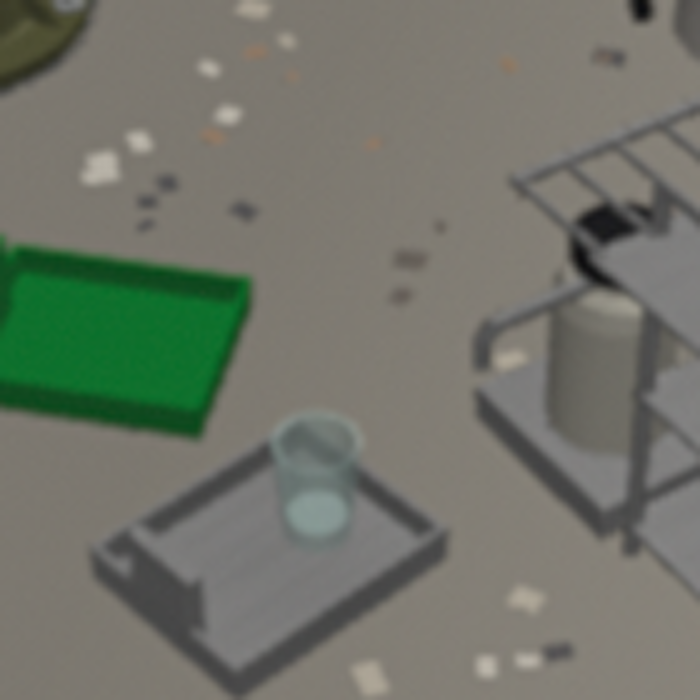

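```bash
python3 - <<'E'
from h import *
c=np.load('top0.npy',allow_pickle=True).item()
f=lambda p,z:atz(c,225+(p[0]+.5)/6-.5,150+(p[1]+.5)/6-.5,z)
for nm,z,ps in(('plinth',.024,[(90,318),(268,330),(280,118)]),('cap',.155,[(176,188)]),('spout',.105,[(345,211)]),('rackbar',.22,[(10,155),(320,187)]),('tray',.024,[(420,195),(436,407),(695,385),(680,180)]),('tab',.06,[(685,235),(690,328)]),('measure foot',.006,[(497,297)])):
    for p in ps: print(nm,p,f(p,z).round(4))
X=cloud(c); m=(X[...,2]>.05)&(abs(X[...,0]-.6)<.35)&(X[...,1]>-.5)&(X[...,1]<.1)
w=cam('wrist'); print(np.round(w['T_tool_cam'],3), np.round(w['mtx'],1))
E
```

```text
plinth (90, 318) [0.5586 0.12   0.024 ]
plinth (268, 330) [0.5496 0.0214 0.024 ]
plinth (280, 118) [0.6677 0.0121 0.024 ]
cap (176, 188) [0.6159 0.0637 0.155 ]
spout (345, 211) [ 0.6069 -0.0228  0.105 ]
rackbar (10, 155) [0.6273 0.1417 0.22  ]
rackbar (320, 187) [ 0.6078 -0.0106  0.22  ]
tray (420, 195) [ 0.6229 -0.0647  0.024 ]
tray (436, 407) [ 0.5048 -0.0707  0.024 ]
tray (695, 385) [ 0.5137 -0.2147  0.024 ]
tray (680, 180) [ 0.628  -0.2096  0.024 ]
tab (685, 235) [ 0.5941 -0.2075  0.06  ]
tab (690, 328) [ 0.5433 -0.2087  0.06  ]
measure foot (497, 297) [ 0.5663 -0.107   0.006 ]
[[ 0.001 -0.963 -0.271  0.074]
 [ 1.     0.001  0.001  0.002]
 [-0.001 -0.271  0.963 -0.145]
 [ 0.     0.     0.     1.   ]] [[337.3   0.  286. ]
 [  0.  337.3 207.2]
 [  0.    0.    1. ]]
```

```bash
r='[1,1,-0.6,0,0]'; python3 -m jog '[[1,1,-0.6,0,0],[1,1,-0.6,0,0],[1,1,-0.6,0,0],[1,1,-0.6,0,0],[1,1,-0.6,0,0],[1,1,-0.6,0,0],[1,1,-0.6,0,0],[1,1,-0.6,0,0],[1,1,-0.6,0,0],[1,1,-0.6,0,0],[1,1,-0.6,0,0],[1,1,-0.6,0,0]]'
python3 -m jog '[[1,1,-0.6,0,0],[1,1,-0.6,0,0],[1,1,-0.6,0,0],[1,1,-0.6,0,0],[1,1,-0.6,0,0],[1,1,-0.6,0,0],[1,1,-0.6,0,0],[1,1,-0.6,0,0],[1,0.8,-0.6,0,0],[1,0.5,-0.4,0,0],[1,0.3,-0.2,0,0],[1,0,0,0,0]]'
python3 -m jog '[[1,0.5,-0.3,0,0.15],[1,0.5,-0.3,0,0.13],[1,0,0,0,0],[1,0,0,0,0]]'
python3 - <<'E'
from h import *
w=cam('wrist'); np.save('w1.npy',w,allow_pickle=True); save(w,'w1.png',None,1.4)
E
```

```text
time_s: 1.15
tool_pos: [0.3658, -0.4234, 0.2393]
tool_rot: [-180.0, 0.0, 15.3]
force: [1.1, 0.4, 0.9]
grip_width: 0.087
grasp_force: 0.0
time_s: 2.15
tool_pos: [0.5195, -0.2565, 0.2394]
tool_rot: [-180.0, -0.0, 15.5]
force: [-0.2, -0.0, 0.4]
grip_width: 0.087
grasp_force: 0.0
time_s: 2.48
tool_pos: [0.5351, -0.2431, 0.2394]
tool_rot: [180.0, 0.0, 2.9]
force: [-0.2, -0.4, -0.2]
grip_width: 0.0869
grasp_force: 0.0
```

View pics/w1.png

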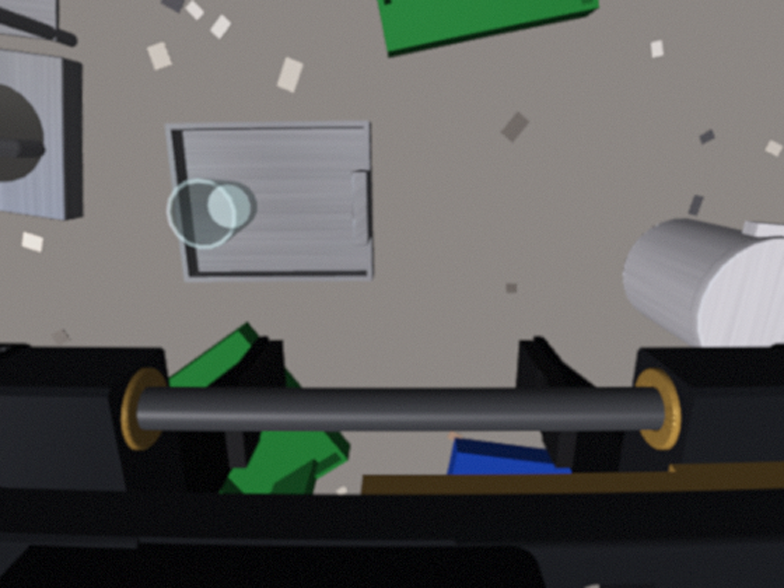

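The wrist view is sharp. The tray rim corners are at (166,124), (370,121), (373,278) and (187,280). The plinth's side face has its top edge running (65,57) to (65,219), and the spout tip is near (41,149).

```bash
python3 - <<'E'
from h import *
c=np.load('w1.npy',allow_pickle=True).item()
f=lambda p,z:atz(c,(p[0]+.5)/1.4-.5,(p[1]+.5)/1.4-.5,z)
G={}
for nm,z,ps in(('plinth top',.024,[(65,57),(65,219)]),('plinth bot',0,[(82,65),(82,213)]),('spout',.103,[(41,149)]),('tray',.024,[(166,124),(370,121),(373,278),(187,280)]),('tab',.06,[(369,170),(369,244),(353,170),(353,244)]),('foot',.006,[(229,206)]),('rim',.069,[(202,213)])):
    G[nm]=[f(p,z) for p in ps]
    for q in G[nm]: print(nm,q.round(4))
s=G['plinth top'];d=s[0]-s[1];print('plinth yaw',np.degrees(np.arctan2(d[1],d[0])),np.linalg.norm(d))
s=G['plinth bot'];d=s[0]-s[1];print('plinth yaw',np.degrees(np.arctan2(d[1],d[0])),np.linalg.norm(d))
t=G['tray'];print('tray',np.mean(t,0))
for i in range(4): d=t[i]-t[i-1];print(np.degrees(np.arctan2(d[1],d[0])),np.linalg.norm(d))
E
```

```text
plinth top [0.6697 0.0024 0.024 ]
plinth top [0.5526 0.0167 0.024 ]
plinth bot [0.6683 0.0056 0.    ]
plinth bot [0.5544 0.0186 0.    ]
spout [ 0.6059 -0.0304  0.103 ]
tray [ 0.6259 -0.0689  0.024 ]
tray [ 0.6344 -0.2183  0.024 ]
tray [ 0.5173 -0.2247  0.024 ]
tray [ 0.5082 -0.0769  0.024 ]
tab [ 0.6008 -0.221   0.06  ]
tab [ 0.5508 -0.2227  0.06  ]
tab [ 0.6003 -0.2103  0.06  ]
tab [ 0.5502 -0.2116  0.06  ]
foot [ 0.5661 -0.1069  0.006 ]
rim [ 0.5679 -0.1108  0.069 ]
plinth yaw -6.964685924461984 0.11799425460258095
plinth yaw -6.470202280239831 0.11461200489003527
tray [ 0.5714692  -0.14722378  0.024     ]
3.885019854945976 0.1179938285777939
-86.7413056928205 0.1495890431157149
-176.85262592490028 0.11731648796687823
93.51814538299881 0.14807280952986507
```

```bash
python3 -m jog '[[0.6,0.7,-0.4,0,0],[0.6,0.7,-0.4,0,-0.01],[0.6,0.7,-0.4,0,0],[0.6,0,0,1,0],[0.6,0,0,1,0],[0.6,0,0,1,0],[0.6,0,0,1,0],[0.6,0,0,1,0],[0.6,0,0,1,0],[0.6,0,0,0.8,0],[0.6,0,0,0.4,0],[0.6,0,0,0,0]]' 
python3 -m jog '[[0.6,0,0,0.6,0],[0.6,0,0,0.6,0],[0.6,0,0,0.4,0],[0.6,0,0,0.3,0],[0.6,0,0,0.2,0],[0.6,0,0,0,0]]'
python3 - <<'E'
from h import *
w=cam('wrist'); np.save('w2.npy',w,allow_pickle=True); save(w,'w2.png',None,1.4)
E
```

```text
time_s: 3.53
tool_pos: [0.5751, -0.2158, 0.0933]
tool_rot: [-179.9, 0.2, 3.2]
force: [0.7, -0.1, -0.6]
grip_width: 0.0517
grasp_force: 0.0
time_s: 4.03
tool_pos: [0.5759, -0.2158, 0.0524]
tool_rot: [-180.0, 0.1, 3.2]
force: [0.0, -0.3, -0.1]
grip_width: 0.0521
grasp_force: 0.0
```

View pics/w2.png

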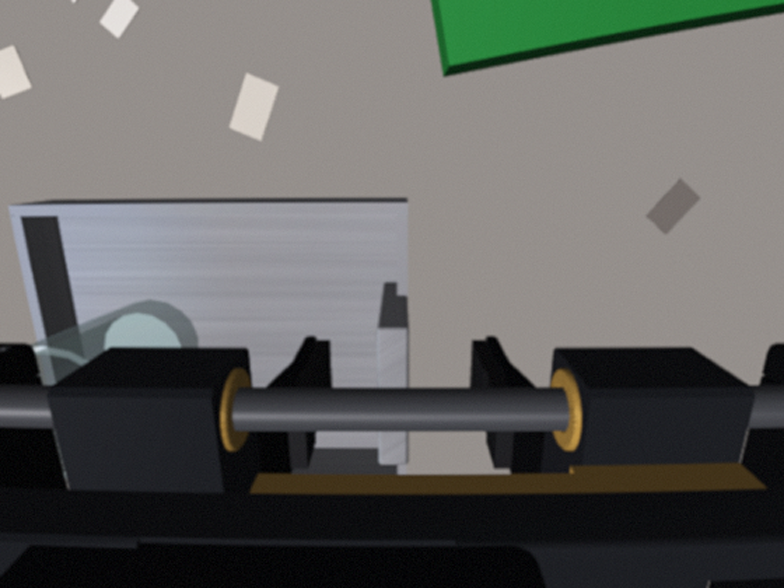

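The tab (x 378–408) stands between the jaws, roughly centred. I'll go a little lower and close.

```bash
python3 -m jog '[[0.6,0,0,0.3,0],[0.4,0,0,0,0],[0.2,0,0,0,0],[0,0,0,0,0],[0,0,0,0,0],[0,0,0,0,0],[0,0,0,0,0]]' 25
```

```text
time_s: 4.67
tool_pos: [0.5766, -0.2161, 0.0477]
tool_rot: [180.0, -0.0, 3.2]
force: [0.1, 0.3, 0.2]
grip_width: 0.02
grasp_force: 0.0
```

```bash
python3 -m jog '[[0,0,0,0,0],[0,0,0,0,0],[0,0,0,0,0],[0,0,0,0,0]]' 25 
python3 -m jog '[[0,0,0,0,0.025],[0,0,0,0,0.05],[0,0,0,0,0.05],[0,0,0,0,0.05],[0,0,0,0,0.03],[0,0,0,0,0.02],[0,0,0,0,0],[0,0,0,0,0]]'
```

```text
time_s: 5.0
tool_pos: [0.5766, -0.2146, 0.0477]
tool_rot: [-179.9, 0.0, 3.2]
force: [-0.9, 3.8, 2.7]
grip_width: 0.0098
grasp_force: 25.0
time_s: 5.67
tool_pos: [0.5758, -0.2171, 0.0477]
tool_rot: [179.9, 0.1, -6.9]
force: [-5.3, -1.0, 5.7]
grip_width: 0.0098
grasp_force: 25.1
```

```bash
python3 -m jog '[[0,0.02,-0.1,0,0],[0,0.03,-0.2,0,0],[0,0.04,-0.27,0,0],[0,0.04,-0.3,0,0],[0,0.04,-0.3,0,0],[0,0.04,-0.3,0,0],[0,0.04,-0.3,0,0],[0,0.04,-0.3,0,0],[0,0.04,-0.3,0,0],[0,0.04,-0.3,0,0],[0,0.02,-0.2,0,0],[0,0.01,-0.1,0,0]]'
python3 -m jog '[[0,0,0,0,0],[0,0,0,0,0]]'
python3 - <<'E'
from h import *
w=cam('wrist'); np.save('w3.npy',w,allow_pickle=True); save(w,'w3.png',None,1.4)
t=cam('top'); np.save('t3.npy',t,allow_pickle=True)
E
```

```text
time_s: 6.67
tool_pos: [0.5919, -0.157, 0.0476]
tool_rot: [-180.0, -0.0, -6.9]
force: [-1.6, -4.2, 3.0]
grip_width: 0.0098
grasp_force: 25.0
time_s: 6.83
tool_pos: [0.592, -0.1568, 0.0476]
tool_rot: [-179.9, -0.0, -6.9]
force: [0.7, -1.6, 2.8]
grip_width: 0.0099
grasp_force: 25.0
```

View pics/w3.png

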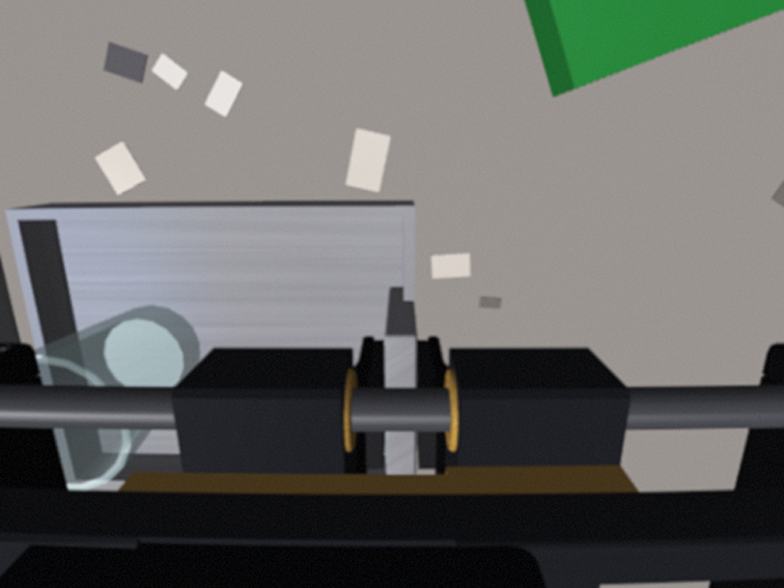

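The tray is square in the jaws and the measure has stayed put. The plinth face only just shows at the left edge. I'll check the alignment in the scene camera.

```bash
python3 - <<'E'
from h import *
a=[cam('scene') for _ in range(6)]; c=a[0]; c['color']=np.mean([x['color'].astype(float) for x in a],0).astype(np.uint8)
np.save('s3.npy',c,allow_pickle=True); save(c,'s3c.png',(245,190,365,280),6.6)
t=np.load('t3.npy',allow_pickle=True).item(); save(t,'t3c.png',(230,150,340,230),7)
E
```

```text
(no output)
```

View pics/s3c.png

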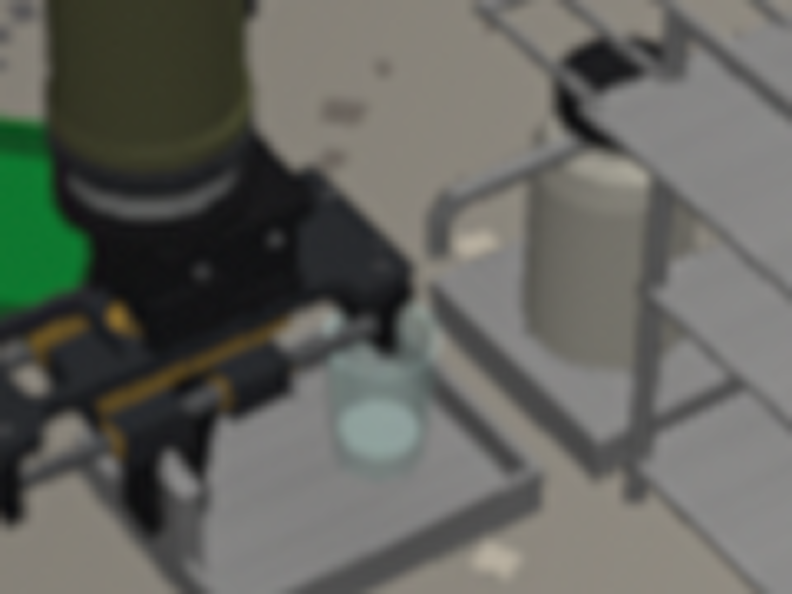

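View pics/t3c.png

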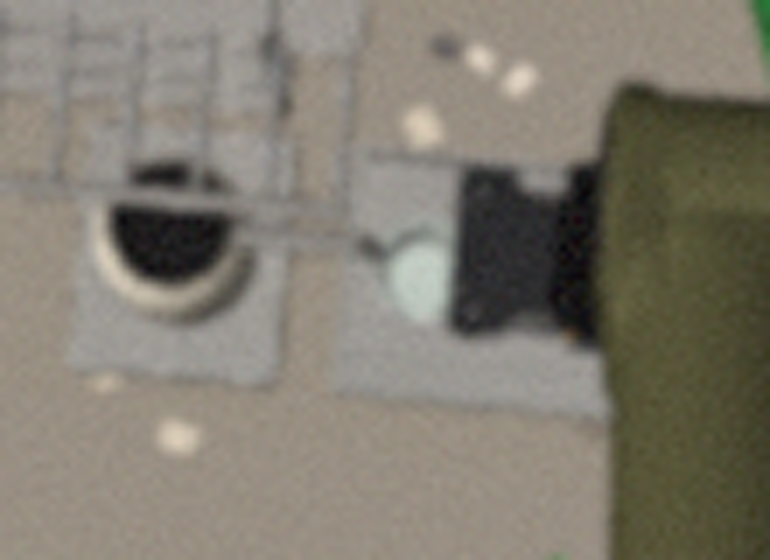

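The scene view shows the gap to the plinth and the measure upright. In the top view, the plinth's near edge runs (70,370) to (275,383) and the tray's near edge runs (338,388) to (605,410), nearly in line. I'll measure these edges to sub-pixel accuracy in code.

```bash
cat > edge.py <<'E'
from h import *
a=[cam('top') for _ in range(12)]; c=a[0]
im=cv2.GaussianBlur(np.mean([x['color'].astype(np.float32) for x in a],0),(0,0),.6); g=im[...,0]-im[...,2]  # brown counter high
def cross(sig,fwd):
    k=np.gradient(sig)*fwd; i=int(np.argmax(k[1:-1]))+1
    d=(k[i+1]-k[i-1])/(2*(2*k[i]-k[i+1]-k[i-1])+1e-9); return i+d
def fit(P):
    P=np.array(P)
    for _ in range(4):
        m=P.mean(0); d=np.linalg.svd(P-m)[2][0]; r=(P-m)@np.array([-d[1],d[0]]); k=abs(r)<=max(2*np.median(abs(r)),.0008); P=P[k]
    d=d*np.sign(d@[1,1]); return P.mean(0),d,len(P),r.std()
def hor(us,v0,v1): return fit([atz(c,u,v0+cross(g[v0:v1,u],1),.024)[:2] for u in us])
def ver(vs,u0,u1,s): return fit([atz(c,u0+cross(g[v,u0:u1],s),v,.024)[:2] for v in vs])
def rep(n,L,): print(n,L[0].round(4),'dir deg',round(np.degrees(np.arctan2(L[1][1],L[1][0])),2),L[2],round(L[3]*1e3,2))
E
python3 - <<'E'
from edge import *
pn=hor(range(242,268),197,212); tn=hor(range(281,314),197,216)
pf=ver(range(186,202),264,275,1); tf=ver(range(176,202),272,285,-1)
for n,L in(('plinth near',pn),('tray near',tn),('plinth face',pf),('tray face',tf)): rep(n,L)
nx=lambda L:np.array([-L[1][1],L[1][0]])
print('lateral off', (tn[0]-pn[0])@nx(pn), 'gap',(tf[0]-pf[0])@nx(pf))
print(env.get_obs()['tool_pos'],env.get_obs()['tool_rot'])
E
```

```text
plinth near [0.5533 0.0702] dir deg 83.11 25 0.34
tray near [ 0.5364 -0.0707] dir deg 83.07 33 0.26
plinth face [0.5865 0.0169] dir deg -6.03 16 0.24
tray face [ 0.5872 -0.0076] dir deg -6.35 16 0.22
lateral off -9.375820579226105e-05 gap -0.02425479991869516
[ 0.59197925 -0.15685387  0.04766205] [-1.79931349e+02 -2.41351354e-02 -6.88946334e+00]
```

```bash
python3 -m jog '[[0,0,-0.08,0,0],[0,0,-0.13,0,0],[0,0,-0.15,0,0],[0,0,-0.15,0,0],[0,0,-0.15,0,0],[0,0,-0.15,0,0],[0,0,-0.1,0,0],[0,0,-0.06,0,0],[0,0,-0.04,0,0],[0,0,0,0,0]]'
python3 -m jog '[[0,0,-0.05,0,0],[0,0,-0.04,0,0],[0,0,-0.04,0,0]]'
python3 - <<'E'
from edge import *
pn=hor(range(242,268),197,212); tn=hor(range(276,308),197,216)
rep('p',pn);rep('t',tn);print((tn[0]-pn[0])@np.array([-pn[1][1],pn[1][0]]))
o=env.get_obs();print(o['tool_pos'],o['force'],o['tool_rot'])
E
```

```text
time_s: 8.67
tool_pos: [0.5932, -0.1428, 0.0477]
tool_rot: [179.7, 0.0, -7.1]
force: [-1.2, -5.4, 5.0]
grip_width: 0.0099
grasp_force: 25.1
time_s: 8.92
tool_pos: [0.5935, -0.1407, 0.0477]
tool_rot: [179.7, 0.0, -7.2]
force: [-1.2, -6.9, 4.2]
grip_width: 0.0097
grasp_force: 25.1
p [0.5534 0.0704] dir deg 83.1 26 0.33
t [ 0.5386 -0.0524] dir deg 82.9 32 0.19
-6.302030166616818e-05
[ 0.59344299 -0.14037411  0.04765953] [-1.22130561 -4.76020757  5.30578346] [ 1.79686165e+02  2.35946025e-02 -7.14622227e+00]
```

```bash
python3 -m jog '[[0,0,-0.06,0,0],[0,0,-0.06,0,0],[0,0,-0.05,0,0],[0,0,-0.05,0,0],[0,0,0,0,0]]'
python3 -m jog '[[0,0,-0.05,0,0],[0,0,-0.05,0,0],[0,0,-0.05,0,0],[0,0,0,0,0]]'
```

```text
time_s: 9.93
tool_pos: [0.594, -0.136, 0.0477]
tool_rot: [179.7, 0.0, -7.1]
force: [-1.1, -5.1, 4.7]
grip_width: 0.0102
grasp_force: 25.1
time_s: 10.27
tool_pos: [0.5944, -0.133, 0.0477]
tool_rot: [179.7, 0.0, -7.1]
force: [-0.9, -6.1, 3.9]
grip_width: 0.0097
grasp_force: 25.1
```

```bash
python3 -m jog '[[0,0,-0.05,0,0],[0,0,-0.05,0,0],[0,0,0,0,0]]'
python3 -m jog '[[0,0,-0.05,0,0],[0,0,-0.05,0,0],[0,0,0,0,0]]'
python3 - <<'E'
from edge import *
pn=hor(range(242,268),197,212); tn=hor(range(274,306),197,216)
rep('p',pn);rep('t',tn);print((tn[0]-pn[0])@np.array([-pn[1][1],pn[1][0]]))
print(np.round(g[190:202:3,264:280]).astype(int))
o=env.get_obs();print(o['tool_pos'],o['force'],o['tool_rot'])
E
```

```text
time_s: 10.52
tool_pos: [0.5946, -0.1321, 0.0476]
tool_rot: [179.6, 0.0, -7.2]
force: [-1.7, -7.3, 4.6]
grip_width: 0.0095
grasp_force: 25.1
time_s: 10.77
tool_pos: [0.595, -0.1319, 0.0477]
tool_rot: [179.5, -0.1, -7.2]
force: [1.6, -10.5, 3.3]
grip_width: 0.0098
grasp_force: 25.1
p [0.5531 0.068 ] dir deg 83.17 23 0.4
t [ 0.5399 -0.0458] dir deg 83.01 32 0.16
-0.00035595339774545896
[[10  9  8  8  8  8  8  7  7  7  7  6  4  1  0  0]
 [ 8  8  9  8  8  7  7  7  8  8  8  8  7  6  4  2]
 [ 8  8  8  8  8  7  7  6  7  7  7  7  7  7  8  7]
 [ 7  7  7  7  7  6  6  7  7  7  7  7  7  7  7  7]]
[ 0.59505283 -0.13190652  0.04768097] [ 0.97117762 -9.21731372  3.50102692] [ 1.79509917e+02 -4.72907505e-02 -7.21779340e+00]
```

```bash
python3 -m jog '[[0,0,-0.1,0,0],[0,0,-0.1,0,0],[0,0,0,0,0]]'
python3 -m jog '[[0,0,0.1,0,0],[0,0,0.1,0,0],[0,0,0.1,0,0],[0,0,0,0,0]]'
```

```text
time_s: 11.62
tool_pos: [0.5961, -0.1315, 0.0481]
tool_rot: [179.3, -0.2, -7.3]
force: [1.0, -15.7, 3.1]
grip_width: 0.0097
grasp_force: 25.2
time_s: 11.95
tool_pos: [0.5955, -0.1318, 0.0477]
tool_rot: [179.7, -0.1, -7.1]
force: [1.5, -6.8, 3.0]
grip_width: 0.0099
grasp_force: 25.1
```

```bash
python3 -m jog '[[0,0,0.1,0,0],[0,0,0,0,0],[0.5,0,0,0,0],[0.5,0,0,0,0],[0.5,0,0,0,0],[0.5,0,0,0,0],[0.5,0,0,0,0]]'
python3 - <<'E'
from edge import *
pn=hor(range(242,268),197,212); tn=hor(range(274,306),197,216)
rep('p',pn);rep('t',tn);print((tn[0]-pn[0])@np.array([-pn[1][1],pn[1][0]]))
o=env.get_obs();print(o['tool_pos'],o['force'],o['tool_rot'],o['qpos'])
E
```

```text
time_s: 12.53
tool_pos: [0.5946, -0.1271, 0.0469]
tool_rot: [-180.0, 0.1, -6.9]
force: [-0.0, 0.2, 0.6]
grip_width: 0.0355
grasp_force: 0.0
p [0.5534 0.0704] dir deg 83.2 26 0.38
t [ 0.5398 -0.0458] dir deg 83.44 32 0.19
-0.0003607332026804057
[ 0.59523993 -0.12806259  0.04754452] [-0.06253093  0.47832923  0.42125415] [ 1.79994815e+02  8.06296225e-04 -6.93474221e+00] [ 28.26406137  24.46108609 -22.67756415 100.03091798  10.89628745
  57.67310493 -95.37217219]
```

The tray is home: edges in line to about 0.4 mm and yaw within 0.3°. Next I'll back off the spout, then rise clear.

```bash
python3 -m jog '[[0.5,0,0.25,0,0],[0.5,0,0.25,0,0],[0.5,0,0,-0.5,0],[0.5,0,0,-1,0],[0.5,0,0.2,-1,0],[0.5,0,1,-1,0],[0.2,0,1,-1,0],[0,0,1,-1,0],[0,0,1,-1,0],[0,0,1,-1,0],[0,0,0.5,-1,0],[0,0,0,0,0]]'
python3 -m jog '[[0,1,0,-1,0],[0,1,0,-1,0],[0,1,0,-1,0],[0,1,0,-1,0],[0,1,0,-1,0],[0,1,0,0,0],[0,1,0,0,0],[0,1,0,0,0],[0,1,0,0,0],[0,1,0,0,0],[0,1,0,0,0],[0,0,0,0,0]]'
python3 - <<'E'
from h import *
o=env.get_obs();print(o['time_s'],o['tool_pos'],o['force'],o['tool_rot'],o['qpos'])
E
```

```text
time_s: 14.13
tool_pos: [0.5813, -0.2562, 0.2231]
tool_rot: [179.7, -0.4, -7.3]
force: [1.2, -0.8, 1.0]
grip_width: 0.0116
grasp_force: 0.0
time_s: 15.13
tool_pos: [0.8015, -0.2761, 0.3116]
tool_rot: [-179.8, 0.2, -6.8]
force: [1.5, -0.4, -1.7]
grip_width: 0.0004
grasp_force: 0.0
15.1333 [ 0.80147596 -0.27605011  0.31163313] [ 1.48957165 -0.38854319 -1.73314169] [-179.83315155    0.24153643   -6.80792337] [ 22.83075818  48.42579121 -18.19336562  30.78682211  13.66935904
 102.16517667 -83.40683776]
```

```bash
python3 -m jog '[[0,1,0,0,0],[0,1,0,0,0],[0,1,0,0,0],[0,1,0,0,0],[0,1,0,0,0],[0,1,0,0,0]]'
python3 - <<'E'
from h import *
o=env.get_obs();print(o['tool_rot'],o['qpos'].round(1))
E
```

```text
time_s: 15.63
tool_pos: [0.8685, -0.277, 0.2955]
tool_rot: [179.6, -2.4, -6.9]
force: [-0.2, 0.8, 1.2]
grip_width: 0.0004
grasp_force: 0.0
[179.62432967  -2.40739159  -6.90121996] [ 15.9  64.3   2.3   3.5  -2.3 109.8 -80.8]
```

The tool tilts outward when the commanded pose is out of reach. I'll push further and check whether the tilt stays.

```bash
python3 -m jog '[[0,1,0,0,0],[0,1,0,0,0],[0,1,0,0,0],[0,1,0,0,0],[0,1,0,0,0],[0,1,0,0,0]]'
python3 -m jog '[[0,-1,0,0,0],[0,-1,0,0,0]]'
python3 - <<'E'
from h import *
o=env.get_obs();print(o['tool_rot'],o['qpos'].round(1))
E
```

```text
time_s: 16.13
tool_pos: [0.9119, -0.2696, 0.2743]
tool_rot: [178.8, -7.1, -6.9]
force: [-1.1, 0.1, 0.4]
grip_width: 0.0
grasp_force: 0.0
time_s: 16.3
tool_pos: [0.8913, -0.2675, 0.2669]
tool_rot: [178.6, -6.9, -6.9]
force: [2.4, -0.6, 1.0]
grip_width: 0.0002
grasp_force: 0.0
[178.64142566  -6.87109038  -6.91019551] [  8.3  56.3  28.7  24.6 -24.4  94.6 -76.9]
```

```bash
python3 -m jog '[[0,1,0,0,0],[0,1,0,0,0],[0,1,0,0,0],[0,1,0,0,0],[0,1,0,0,0],[0,1,0,0,0],[0,1,0,0,0],[0,1,0,0,0],[0,1,0,0,0],[0,1,0,0,0],[0,1,0,0,0],[0,1,0,0,0]]'
python3 - <<'E'
from h import *
o=env.get_obs();print(o['tool_rot'],o['qpos'].round(1))
E
```

```text
time_s: 17.3
tool_pos: [0.9798, -0.2567, 0.2608]
tool_rot: [177.4, -15.7, -6.8]
force: [-0.2, -0.6, 0.7]
grip_width: 0.0004
grasp_force: 0.0
[177.40951126 -15.66581671  -6.7684535 ] [ 11.6  68.5  53.4   3.4 -51.9  93.5 -82.5]
```

```bash
python3 -m jog '[[0,1,0,-0.2,0],[0,1,0,-0.2,0],[0,1,0,-0.2,0],[0,1,0,-0.2,0],[0,1,0,-0.2,0],[0,1,0,-0.2,0],[0,1,0,-0.2,0],[0,1,0,-0.2,0],[0,1,0,-0.2,0],[0,1,0,-0.2,0],[0,1,0,-0.2,0],[0,1,0,-0.2,0]]'
python3 - <<'E'
from h import *
o=env.get_obs();print(o['tool_rot'],o['qpos'].round(1))
E
```

```text
time_s: 18.3
tool_pos: [1.027, -0.2378, 0.3211]
tool_rot: [175.9, -25.5, -6.0]
force: [0.1, 0.4, -0.2]
grip_width: 0.0007
grasp_force: 0.0
[175.92065381 -25.5349859   -6.00664553] [  9.6  66.5  64.6   3.3 -62.2  86.2 -83.9]
```

```bash
python3 -m jog '[[0,1,0,-0.2,0],[0,1,0,-0.2,0],[0,1,0,-0.2,0],[0,1,0,-0.2,0],[0,1,0,-0.2,0],[0,1,0,-0.2,0],[0,1,0,-0.2,0],[0,1,0,-0.2,0],[0,1,0,-0.2,0],[0,1,0,-0.2,0],[0,1,0,-0.2,0]]'
python3 - <<'E'
from h import *
o=env.get_obs();print(o['tool_rot'],o['qpos'].round(1)); print(pose().round(3))
E
```

```text
time_s: 19.22
tool_pos: [1.0542, -0.2212, 0.4]
tool_rot: [174.7, -34.4, -5.2]
force: [1.1, 0.2, -0.3]
grip_width: 0.0002
grasp_force: 0.0
[174.68647203 -34.35416855  -5.1711159 ] [  8.1  63.3  68.1   3.3 -64.8  80.8 -85. ]
[[ 0.822 -0.142  0.551  1.054]
 [-0.074 -0.987 -0.143 -0.221]
 [ 0.564  0.076 -0.822  0.4  ]
 [ 0.     0.     0.     1.   ]]
```

Tilt is now 34°, pointing away and down. I'll retract along world -x, watching the joints.

```bash
python3 -m jog '[[0,-0.98,0.17,-0.66,0],[0,-0.98,0.17,-0.66,0],[0,-0.98,0.17,-0.66,0],[0,-0.98,0.17,-0.66,0],[0,-0.98,0.17,-0.66,0],[0,-0.98,0.17,-0.66,0],[0,-0.98,0.17,-0.66,0],[0,-0.98,0.17,-0.66,0],[0,-0.98,0.17,-0.66,0],[0,-0.98,0.17,-0.66,0]]'
python3 - <<'E'
from h import *
o=env.get_obs();print(o['tool_rot'],o['qpos'].round(1)); X=cloud(cam('top')); 
m=(X[...,2]>.25)&(X[...,0]<.9)
for x0 in np.arange(-.2,.9,.1):
    k=m&(X[...,0]>=x0)&(X[...,0]<x0+.1)
    if k.sum()>5: P=X[k]; print(round(x0,1),'y',np.percentile(P[:,1],[1,50,99]).round(2),'z',np.percentile(P[:,2],[1,99]).round(2))
E
```

```text
time_s: 20.05
tool_pos: [0.8392, -0.222, 0.4056]
tool_rot: [174.6, -34.8, -5.3]
force: [-0.9, 0.7, 1.0]
grip_width: 0.0004
grasp_force: 0.0
[174.63283038 -34.75039197  -5.25544932] [-31.1  31.8  69.7  72.6 -41.5  61.3 -61.6]
-0.1 y [-0.07  0.01  0.07] z [0.27 0.36]
0.0 y [-0.06 -0.    0.09] z [0.26 0.52]
0.1 y [-0.    0.06  0.15] z [0.43 0.71]
0.2 y [0.02 0.1  0.18] z [0.64 0.71]
0.3 y [-0.05  0.02  0.1 ] z [0.67 0.71]
0.4 y [-0.11 -0.04  0.02] z [0.68 0.72]
0.5 y [-0.19 -0.11 -0.04] z [0.69 0.73]
0.6 y [-0.22 -0.16 -0.09] z [0.64 0.74]
0.7 y [-0.3  -0.17  0.25] z [0.25 0.66]
0.8 y [-0.3  -0.16  0.24] z [0.25 0.51]
```

```bash
python3 -m jog '[[0,-1,-0.7,-0.75,0],[0,-1,-0.75,-0.75,0],[0,-1,-0.75,-0.75,0],[0,-1,-0.75,-0.75,0],[0,-1,-0.75,-0.75,0],[0,-1,-0.75,-0.75,0],[0,-1,-0.75,-0.75,0],[0,0,0,0,0]]'
python3 - <<'E'
from h import *
o=env.get_obs();print(o['tool_rot'],o['qpos'].round(1))
E
```

```text
time_s: 20.77
tool_pos: [0.6938, -0.1037, 0.4045]
tool_rot: [175.3, -34.4, -5.5]
force: [1.3, 0.0, 1.3]
grip_width: 0.0005
grasp_force: 0.0
[175.33225614 -34.38879688  -5.4661716 ] [ -67.3   -8.8   64.9   95.6   19.4   55.2 -103.6]
```

```bash
python3 -m jog '[[0,-1,-0.75,-0.75,0],[0,-1,-0.75,-0.75,0],[0,-1,-0.75,-0.75,0],[0,-1,-0.75,-0.75,0],[0,0,0,0,0]]'
python3 - <<'E'
from h import *
o=env.get_obs();print(o['tool_rot'],o['qpos'].round(1)); X=cloud(cam('top')); 
m=(X[...,2]>.25)&(X[...,0]<.9)
for x0 in np.arange(-.4,.9,.1):
    k=m&(X[...,0]>=x0)&(X[...,0]<x0+.1)
    if k.sum()>5: P=X[k]; print(round(x0,1),'y',np.percentile(P[:,1],[1,50,99]).round(2),'z',np.percentile(P[:,2],[1,99]).round(2))
E
```

```text
time_s: 21.18
tool_pos: [0.606, -0.0287, 0.4042]
tool_rot: [174.8, -34.3, -5.1]
force: [-0.1, 1.3, 0.2]
grip_width: 0.0005
grasp_force: 0.0
[174.78183836 -34.34372447  -5.07204003] [ -45.3  -16.9   30.8  104.9   27.7   60.2 -117.6]
-0.1 y [-0.01  0.04  0.08] z [0.28 0.46]
-0.0 y [-0.11  0.01  0.08] z [0.25 0.74]
0.1 y [-0.1  -0.05 -0.  ] z [0.7  0.74]
0.2 y [-0.07 -0.02  0.03] z [0.7  0.74]
0.3 y [-0.04  0.01  0.07] z [0.68 0.74]
0.4 y [-0.03  0.01  0.08] z [0.59 0.75]
0.5 y [-0.11 -0.01  0.08] z [0.45 0.62]
0.6 y [-0.04  0.01  0.07] z [0.25 0.49]
0.7 y [0.   0.17 0.25] z [0.25 0.32]
0.8 y [0.   0.14 0.24] z [0.25 0.26]
```

```bash
python3 -m jog '[[0,-0.85,-0.5,-0.4,0],[0,-0.85,-0.55,-0.4,0],[0,-0.85,-0.55,0,0],[0,-0.85,-0.55,0.2,0],[0,-0.85,-0.55,0.2,0],[0,-0.85,-0.55,0.4,0],[0,-0.85,-0.55,0.5,0],[0,-0.85,-0.5,0.8,0],[0,0,0,0,0],[0,0,0,0,0]]'
python3 - <<'E'
from h import *
o=env.get_obs();print(o['qpos'].round(1));print(pose().round(3))
w=cam('wrist'); np.save('w5.npy',w,allow_pickle=True); save(w,'w5.png',None,1.4)
X=cloud(w); 
col=w['color'].astype(int)
# black cap top: flat points at z~.155
m=(abs(X[...,2]-.155)<.006)&(col.sum(-1)<200)&(abs(X[...,0]-.61)<.06)&(abs(X[...,1]-.06)<.06); P=X[m]; print(m.sum(), P.min(0).round(3) if len(P) else '',P.max(0).round(3) if len(P) else '',P.mean(0).round(3) if len(P) else '')
E
```

```text
time_s: 22.07
tool_pos: [0.5471, 0.045, 0.3106]
tool_rot: [174.7, -34.0, -5.5]
force: [-0.3, -0.6, 1.0]
grip_width: 0.0002
grasp_force: 0.0
[  -7.3  -16.8   -9.6  117.5   19.1   50.9 -122.8]
[[ 0.826 -0.147  0.545  0.547]
 [-0.08  -0.986 -0.145  0.045]
 [ 0.559  0.076 -0.826  0.311]
 [ 0.     0.     0.     1.   ]]
2159 [0.593 0.034 0.151] [0.641 0.087 0.157] [0.616 0.06  0.155]
```

View pics/w5.png

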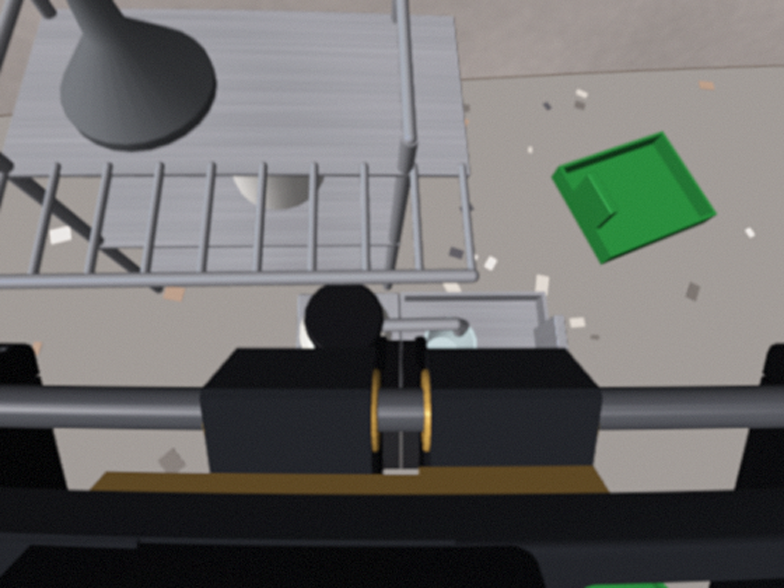

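The cap is at (345,315), centred near (0.617, 0.060), clear of the rack's front bar. The measure at (452,335) sits under the spout tip at (462,325).

```bash
python3 -m jog '[[0,-0.43,-0.25,0.73,0],[0,-0.43,-0.25,0.73,0],[0,-0.43,-0.25,0.73,0],[0,-0.43,-0.25,0.73,0],[0,-0.43,-0.25,0.73,0],[0,0,0,0,0],[0,0,0,0,0]]'
python3 - <<'E'
from h import *
o=env.get_obs();print(o['qpos'].round(1));T=pose();print(T.round(4))
for g in([.599,.0635,.185],): print(T[:3,:3].T@(np.array(g)-T[:3,3])/.02)
print('down 10mm',T[:3,:3].T@[0,0,-.5])
E
```

```text
time_s: 22.7
tool_pos: [0.5559, 0.0631, 0.2266]
tool_rot: [174.7, -34.1, -5.5]
force: [-0.2, -0.1, 0.3]
grip_width: 0.0002
grasp_force: 0.0
[  -6.3  -11.6  -13.4  123.3   25.    41.6 -132.2]
[[ 0.8238 -0.1466  0.5476  0.5559]
 [-0.0792 -0.9863 -0.1449  0.0631]
 [ 0.5613  0.076  -0.8241  0.2266]
 [ 0.      0.      0.      1.    ]]
[ 0.60430272 -0.49441446  2.89268179]
down 10mm [-0.28064409 -0.03799618  0.41206211]
```

```bash
python3 -m jog '[[0,0.1,-0.08,0.48,0],[0,0.1,-0.08,0.48,0],[0,0.1,-0.08,0.48,0],[0,0.1,-0.08,0.48,0],[0,0.1,-0.08,0.48,0],[0,0.1,-0.09,0.48,0],[0,0,0,0,0],[0,0,0,0,0]]'
```

```text
time_s: 23.37
tool_pos: [0.5978, 0.0636, 0.1831]
tool_rot: [174.7, -34.0, -5.5]
force: [0.3, 0.1, -0.5]
grip_width: 0.0004
grasp_force: 0.0
```

```bash
python3 -m jog '[[0,-0.11,-0.02,0.165,0],[0,-0.11,-0.02,0.165,0],[0,-0.11,-0.02,0.165,0],[0,0,0,0,0]]'; python3 -m jog '[[0,-0.11,-0.02,0.165,0],[0,-0.11,-0.02,0.165,0],[0,0,0,0,0],[0,0,0,0,0]]'
```

```text
time_s: 23.7
tool_pos: [0.5983, 0.0642, 0.1725]
tool_rot: [174.7, -34.2, -5.4]
force: [-1.3, -0.1, 4.1]
grip_width: 0.0006
grasp_force: 2.1
time_s: 24.03
tool_pos: [0.5988, 0.0643, 0.1659]
tool_rot: [174.7, -34.3, -5.4]
force: [-4.5, 0.7, 8.8]
grip_width: 0.0004
grasp_force: 4.0
```

Contact and spring force are as expected. I'll press on to the stop.

```bash
python3 -m jog '[[0,-0.11,-0.02,0.165,0],[0,0,0,0,0],[0,0,0,0,0]]'; python3 -m jog '[[0,-0.11,-0.02,0.165,0],[0,-0.11,-0.02,0.165,0],[0,0,0,0,0],[0,0,0,0,0]]'
```

```text
time_s: 24.28
tool_pos: [0.5999, 0.0645, 0.1642]
tool_rot: [174.7, -34.5, -5.5]
force: [-9.1, -1.2, 15.4]
grip_width: 0.0012
grasp_force: 7.6
time_s: 24.62
tool_pos: [0.6031, 0.0649, 0.1633]
tool_rot: [174.7, -35.0, -5.5]
force: [-25.9, -2.5, 43.2]
grip_width: 0.0009
grasp_force: 21.5
```

The stop is firmly reached, so release upward now.

```bash
python3 -m jog '[[0,0.22,0.04,-0.33,0],[0,0.22,0.04,-0.33,0],[0,0.22,0.04,-0.33,0],[0,0.22,0.04,-0.33,0],[0,0,0,0,0]]'
python3 -m jog '[[0,-0.1,0.08,-0.6,0],[0,-0.1,0.08,-0.6,0],[0,-0.1,0.08,-0.6,0],[0,-0.1,0.08,-0.6,0],[0,-0.1,0.08,-0.6,0],[0,-0.1,0,-0.8,0],[0,0,0,-1,0],[0,0,0,-1,0],[0,0,0,-1,0],[0,0,0,0,0],[0,0,0,0,0]]'
python3 - <<'E'
from edge import *
w=cam('wrist'); X=cloud(w); col=w['color'].astype(int)
m=(abs(X[...,2]-.152)<.012)&(col.sum(-1)<200)&(abs(X[...,0]-.61)<.04)&(abs(X[...,1]-.06)<.04); P=X[m]; print('cap z',len(P),np.median(P[:,2]).round(4),P.mean(0).round(3))
pn=hor(range(242,268),197,212); tn=hor(range(274,320),197,216); rep('p',pn);rep('t',tn);print((tn[0]-pn[0])@np.array([-pn[1][1],pn[1][0]]))
tf=ver(range(182,205),308,332,1); rep('tray rear',tf)
T=cloud(c); q=(T[...,2]>.04)&(T[...,2]<.08)&(T[...,0]>.5)&(T[...,0]<.66)&(T[...,1]<-.0)&(T[...,1]>-.1); print('measure rim pts',q.sum(),T[q].mean(0).round(3) if q.sum() else '')
print(g[183:203:4,262:282].round().astype(int))
save(w,'w6.png')
E
```

```text
time_s: 25.03
tool_pos: [0.5981, 0.064, 0.1854]
tool_rot: [174.7, -34.2, -5.5]
force: [-0.1, 0.3, 0.4]
grip_width: 0.0002
grasp_force: 0.0
time_s: 25.95
tool_pos: [0.5239, 0.082, 0.2865]
tool_rot: [174.4, -33.7, -5.4]
force: [-0.4, 0.6, -0.4]
grip_width: 0.0004
grasp_force: 0.0
cap z 2595 0.1549 [0.613 0.061 0.155]
p [0.5514 0.0555] dir deg 83.89 17 0.31
t [ 0.5387 -0.0558] dir deg 83.13 38 0.25
0.0008544795428837241
tray rear [ 0.5797 -0.1339] dir deg -9.42 18 0.27
measure rim pts 58 [ 0.605 -0.026  0.062]
[[ 6  8  9  9  9  9  8  9  8  8  8  8  8  8  8  7  6  5  5  4]
 [17 16 14 11  9  8  8  8  8  7  7  7  7  5  3  1  1  1  1  1]
 [13 11  9  8  8  8  8  8  7  7  7  8  8  7  5  3  1 -1 -1 -1]
 [ 8  8  8  8  8  8  8  7  6  6  7  7  7  7  7  8  7  6  5  5]
 [ 7  7  7  7  7  7  7  7  7  7  7  7  7  7  7  7  7  7  7  7]]
```

```bash
python3 -c "
from cell import env
print(env.sign_off())"
```

```text
the job is handed in; nothing more can be done
None
```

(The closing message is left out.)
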